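# Cover the open date pot and lift the pot carrier

### The arm

A 6-joint arm with a two-finger parallel gripper is mounted at the origin on the work surface. World frame = base frame: x ahead of the robot, y to its left, z up, the work surface at z = 0. Lengths are in m, angles in rad, forces in N, time in s.
With the tool pointing down it reaches from about 0.275 to 1 m from the base axis. Payload 8.4 kg.
Tool frame: the origin (TCP) lies on the centre line of the jaws, within the pads' length; the fingertips stand 8 mm ahead of it and the grasp point (between the pads) lies 11 mm behind it; z points along the fingers, y is the line along which they close (so a half turn about z gives the same grasp; the last joint's range is limited). The gripper opens to 85 mm and grips with 20 to 120 N. Pads are 22 mm wide; open, the fingers measure 114 mm over their backs; the gripper's body (76 mm by 85 mm) begins 54 mm behind the grasp point. The pads swing forward as they close: fully open they stand 13 mm farther back than shut.
Start: joints at [-1.189, 0.353, 1.633, -0, 1.155, -0.002], TCP at [0.234, -0.58, 0.239] pointing down, gripper open.
Joint ranges: [-2.63, 2.63], [-0.92, 2.1], [0.06, 2.66], [-1.3, 4.44], [0, 2.69], [-3.02, 3.02]. Speed limits (rad/s): [2.22, 2.22, 2.79, 3.14, 3.14, 3.14].

### API

Orientations are given as a unit quaternion [w, x, y, z].
In Python, from bench import monitor, imaging, order gives the robot as it stands.
- The arm moves only by the shell command python3 -m pendant 'ROWS' [FORCE]. ROWS is JSON, a list of rows, each an object with "claw": the opening, from -1 (shut) to 1 (fully open); "dp": the shift along the tool's x, y, z scaled (see below), a list of three; "twist": the turn about the tool's z scaled (see below). In form: [{"claw": claw, "dp": [dx, dy, dz], "twist": twist}, ...]. A call has 1 to 8 rows; each row is the pose to reach, as a shift and turn from the pose commanded when the call began, along the tool's axes at that moment; what a row does not reach only later rows make up. The controller multiplies each number of a shift by 1000 mm and each number of a turn by pi/2 rad. A row lasts 1/12 s, in which the tool goes at most 41.7 mm and 7.16 degrees, less where a joint would pass 70% of its speed; a pose out of reach is approached as far as the arm can. A call with a number of a shift or a turn outside -1 to 1 is refused whole. A call with a gripper value outside its range is refused whole. The fingers move at their own pace and stop on an object; FORCE is the grip in N (left out, the last holds). Time passes only in rows, so rows that repeat a pose let the fingers close. It gives the time, the measured TCP pose, the force, the opening and the grip force at its end, in the units of the state.
- monitor.sense(): the state, without advancing time (a new reading comes with each control period).
- imaging.get_image(name): name is "scene" or "top"; returns a dict with "color" (384x512x3 uint8, red, green, blue), "range_z" (384x512 float32, m along the optical axis (not along the pixel's ray), 0 where there is no reading), "mtx" (3x3 intrinsics, pixels), "k1" (the pictures are not rectified: a ray, as slopes to the right and down, at radius r is drawn at 1 + k1 r^2 times it, then the intrinsics apply), "R" (3x3) and "t" (3): a world point X has camera coordinates R X + t. Camera axes: x right, y down, z forward; pixel columns grow to the right and rows downward; lengths in m; the calibration is good to about 2 mm. A picture is of the moment at which its call begins.
- order.hand_in(): hands the job in; it is judged then, once.
The state is a dict: "time": time; "qpos": joint angles; "dq": joint speeds; "joint_efforts": joint torques, N m; "tool_pos": TCP position; "tool_rot": TCP orientation; "contact_force": force on the tool from outside, world axes, zero at the start; "wrist_torque": the same for the moment, N m; "opening": opening from 0.0 (shut) to 1.0 (fully open); "finger_force": force on a finger pad.
Only numpy, scipy, OpenCV 4.12 (cv2) and the standard library are available. Lean on these libraries where they do the work, as an engineer would, in place of code of your own. Each camera call takes 0.05 s, during which the arm holds its last target. There are 200 camera calls.

### The job

Set the loose bamboo lid on the open pot in the carrier (set it down, do not let it drop) so that it sits level and fully seated, and let go of it. Then pick up the carrier by its wooden handle, with both covered pots standing in it, lift it at least 8 cm clear of the table and finish still holding it there in the air, level and still. Keep the carrier level all the way, and leave the two buns and the gift box where they are.

Things in the scene. Friction and masses are not known exactly. Their poses are not given: they have to be found in the camera images.
- carrier: Loose steel tray 254 x 90 mm, long along its x; walls 25 mm high, floor and walls 3 mm thick; two cross walls make three bays of about 81 x 84 mm. A pot stands in each end bay, about 84 mm from the centre, with 2 to 4 mm of play; the middle bay carries only the handle. About 0.3 kg, under 1 kg loaded, weight nearly balanced under the handle. Origin: centre of the underside; z up.
- handle (a point): Centre of the carrier's handle: a wooden bar 84 mm long along the carrier's y axis, 14 mm thick along the carrier's x, 22 mm high, whose centre is 145 mm above the carrier's underside (top at 156 mm). It stands on two steel rods of 8 mm diameter, 36 mm either side of its centre. Axes are those of the carrier.
- open_pot_rim (a point): Centre of the mouth (at rim height) of the open white ceramic pot, 60 mm high, 76 mm outer diameter, wall 4 mm (mouth 68 mm wide), with a few dried dates low inside. It stands in one end bay of the carrier, so its rim is 63 mm above the carrier's underside. z up.
- covered_pot_rim (a point): Centre of the mouth of the other, identical pot in the other end bay, which already has its lid on. z up.
- lid_mid (a point): Loose bamboo lid, on the table at the start: disc 78 mm across, 4 mm thick; below it a plug 62 mm across (foot chamfered to 58), 8 mm deep, that enters the mouth; above it a round knob 20 mm across, 26 mm high. 38 mm tall, 0.05 kg. Point: on its axis, half-way up, 19 mm above the plug's underside, 7 mm above the disc's top; 11 mm above the pot's rim point when seated. z up.
- fitted_lid_mid (a point): The identical lid that sits loose, already seated, on the covered pot; point and axes as for the loose lid. Top of its knob is 30 mm above that pot's rim.
- round_bun: Bystander: pumpkin-shaped orange bun, 70 mm wide, 55 mm high. Origin: centre of its underside.
- gift_box: Bystander: red closed gift box, 99 x 79 mm, 58 mm high. Origin: centre of its underside.
- peach_bun: Bystander: pink pointed peach-shaped bun, 68 mm wide, 50 mm high. Origin: centre of its underside.
Mind the look-alikes: they are no part of the job. What is shaped like the part that bears fitted_lid_mid but turquoise is not meant.

How it is judged:
On the way, in this order (a step that is already met when the one before it is completed fails the run):
1. the loose lid is seated on the open pot and let go, the carrier still standing on the table (z of lid_mid in the frame of open_pot_rim between 0.0075 and 0.0145 m and distance between lid_mid and open_pot_rim below 0.016 m and angle between the z axis of lid_mid and the z axis of open_pot_rim, either way round below 0.06 rad and contact force between lid and the fingers below 0.1 N and height (world z) of carrier below 0.01 m), for 0.2 s.
2. the carrier is held by the fingers and clear of the table (height (world z) of carrier above 0.05 m and contact force between carrier and the fingers above 3 N), for 0.2 s.
At the end, for the whole second after the job is handed in: Carrier held by its handle, underside over 75 mm above the table, tilt under 0.12 rad, under 20 mm/s and 0.12 rad/s, resting on nothing else; both pots down in their bays (7 mm, 0.08 rad), lids seated (3.5 mm, 0.06 rad); arm touches no pot or lid (height (world z) of carrier above 0.075 m and angle between carrier's own z axis and vertical below 0.12 rad and linear speed of carrier below 0.02 m/s and angular speed of carrier below 0.12 rad/s and contact force between carrier and the fingers above 3 N and contact force between carrier and round_bun below 0.1 N and contact force between carrier and gift_box below 0.1 N and contact force between carrier and peach_bun below 0.1 N and distance between the grasp point and handle below 0.06 m and contact force between each of open_pot, covered_pot, lid, fitted_lid and the fingers below 0.1 N and contact force between each of open_pot, covered_pot, lid, fitted_lid and the arm below 0.1 N and z of lid_mid in the frame of open_pot_rim between 0.0075 and 0.0145 m and distance between lid_mid and open_pot_rim below 0.016 m and angle between the z axis of lid_mid and the z axis of open_pot_rim, either way round below 0.06 rad and z of open_pot_rim in the frame of carrier between 0.056 and 0.07 m and angle between the z axis of each of open_pot_rim, covered_pot_rim and the z axis of carrier, either way round below 0.08 rad and z of fitted_lid_mid in the frame of covered_pot_rim between 0.0075 and 0.0145 m and distance between fitted_lid_mid and covered_pot_rim below 0.016 m and angle between the z axis of fitted_lid_mid and the z axis of covered_pot_rim, either way round below 0.06 rad and z of covered_pot_rim in the frame of carrier between 0.056 and 0.07 m); the arm keeps its last pose, push and grip.
It fails at once if the loose lid is let fall onto the pot: not held by the arm while above the open pot and more than 20 mm above its seat (horizontal distance between lid_mid and open_pot_rim below 0.05 m and z of lid_mid in the frame of open_pot_rim above 0.031 m and contact force between lid and the fingers below 0.01 N and contact force between lid and the arm below 0.01 N).
It fails at once if the carrier is tipped by more than 0.3 rad (angle between carrier's own z axis and vertical above 0.3 rad).
It fails at once if a bun or the gift box is moved by more than 30 mm (distance of any of round_bun, gift_box, peach_bun from where it was at the start of the episode above 0.03 m).
It also fails if it takes over 53 s, if anything falls off the work surface, if the arm or the gripper's body presses on something with over 40 N, if the wrist force passes 120 N, or if a joint passes its speed limit or range.

## Working session

There is one attempt and no reset: what is moved stays moved. The work goes in short steps, Python scripts to look and compute and a shell command to move; the robot and the scene stay as the last step left them, time stands still between calls to the robot, and variables do not carry over. Pictures are saved under pics/ and viewed, at most 12 in all, crops included, and the job is handed in when it is done.

```bash
mkdir -p pics; cat > h.py <<'E'
import numpy as np, cv2
from bench import monitor, imaging, order
def get(n):
    d=imaging.get_image(n); np.savez(f'{n}.npz',**d); return d
def load(n): return dict(np.load(f'{n}.npz'))
def pts(d):
    # per-pixel world points from range
    h,w=d['range_z'].shape; u,v=np.meshgrid(np.arange(w),np.arange(h))
    K=np.array(d['mtx'],float); k=float(d['k1'])
    p=cv2.undistortPoints(np.stack([u,v],-1).reshape(-1,1,2).astype(float),K,np.array([k,0,0,0.])).reshape(-1,2)
    c=np.c_[p,np.ones(len(p))]
    ray=(c@np.array(d['R'])).reshape(h,w,3)   # R^T c
    C=-np.array(d['R']).T@np.array(d['t'])
    return ray,C,C+ray*d['range_z'][...,None]
def onplane(d,u,v,z):
    K=np.array(d['mtx'],float)
    p=cv2.undistortPoints(np.array([[[u,v]]],float),K,np.array([float(d['k1']),0,0,0])).ravel()
    R=np.array(d['R']);C=-R.T@np.array(d['t']);r=R.T@np.r_[p,1]
    return C+r*(z-C[2])/r[2]
def save(n,im): cv2.imwrite(f'pics/{n}.png',im[...,::-1])
E
python3 - <<'E'
from h import *
for n in('scene','top'):
    d=get(n); r,C,P=pts(d); print(n,C.round(3),r[192,256].round(2),d['k1'])
    save(n+'0',d['color'])
print(monitor.sense())
E
```

```text
scene [1.416 0.13  0.653] [-0.8  -0.25 -0.54] -0.10543363591784459
top [ 0.406 -0.096  1.257] [ 0.18  0.01 -0.98] -0.11357720767216606
{'time': 0.1, 'qpos': array([-1.18939510e+00,  3.53612438e-01,  1.63402765e+00, -1.27228134e-05,
        1.15518818e+00, -2.38265391e-03]), 'dq': array([-0.00040818, -0.00272025, -0.00284457, -0.00018269,  0.00075883,
        0.00151624]), 'joint_efforts': array([ 3.92446573e-04, -6.06357551e+01, -3.42821395e+01, -2.87084174e-05,
        3.86203435e-03, -2.75781855e-05]), 'tool_pos': array([ 0.23387871, -0.57916344,  0.23862953]), 'tool_rot': array([-6.05651015e-04,  9.81644490e-01,  1.90718939e-01, -1.22094884e-04]), 'contact_force': array([0.00968029, 0.1164425 , 0.12444014]), 'wrist_torque': array([-0.02756493,  0.02925837, -0.0017752 ]), 'finger_force': 0.0, 'opening': 0.9988936192884234}
```

View pics/scene0.png

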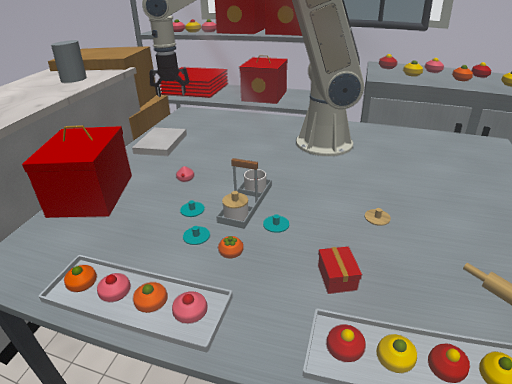

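View pics/top0.png

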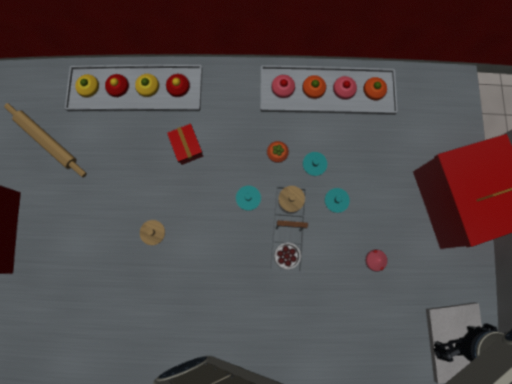

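```bash
python3 - <<'E'
from h import *
d=load('top'); im=d['color']; r,C,P=pts(d)
hsv=cv2.cvtColor(im,cv2.COLOR_RGB2HSV)
def blobs(m,a=15):
    n,l,s,c=cv2.connectedComponentsWithStats(m.astype(np.uint8)); return [(i,s[i],c[i],l==i) for i in range(1,n) if s[i][4]>a]
H,S,V=[hsv[...,i].astype(int) for i in range(3)]
m=(H>10)&(H<24)&(S>70)&(V>90)
for i,s,c,mm in blobs(m): print('bamboo',s,c.round(1),np.median(P[mm],0).round(3),P[mm][:,2].max().round(3))
w=(im.min(2)>165)
for i,s,c,mm in blobs(w): print('white',s,c.round(1),np.median(P[mm],0).round(3))
print(hsv[223:227,280:306:4].tolist())
a=cv2.resize(im[130:280,230:350],None,fx=4.5,fy=4.5,interpolation=2)[:600]
b=cv2.resize(im[207:257,127:177],None,fx=5,fy=5,interpolation=2)
o=np.zeros((600,800,3),np.uint8); o[:,:540]=a[:600]; o[:250,545:795]=b
s=load('scene')['color'][195:240,355:400]; o[300:525,545:770]=cv2.resize(s,None,fx=5,fy=5,interpolation=2)
save('crop1',o)
E
```

```text
bamboo [135  73  23  22 239] [146.4  84.8] [0.968 0.264 0.044] 0.055
bamboo [ 75  74  22  21 219] [86.6 85.2] [0.968 0.458 0.044] 0.056
bamboo [110  78   8   8  40] [113.4  81.6] [0.977 0.37  0.059] 0.066
bamboo [172  78   8   8  42] [175.6  81.4] [0.975 0.169 0.059] 0.069
bamboo [  5 104  68  62 930] [ 39.3 135.6] [0.802 0.602 0.041] 1.257
bamboo [177 127  14  30 106] [183.8 141.6] [0.779 0.134 0.059] 0.065
bamboo [272 144  12  12  27] [275.9 148.8] [ 0.768 -0.147  0.043] 0.049
bamboo [ 69 162  16  14  99] [ 76.4 168.2] [0.701 0.475 0.031] 1.257
bamboo [279 186  26  26 517] [291.4 198.4] [ 0.606 -0.191  0.067] 1.257
bamboo [492 188  20   8  37] [501.7 191.8] [ 0.599 -0.732  0.252] 0.256
bamboo [140 220  25  25 482] [151.9 232.1] [0.507 0.226 0.013] 1.257
[[[12, 139, 81], [12, 137, 82], [12, 139, 81], [11, 135, 81], [12, 135, 83], [12, 132, 81], [12, 118, 82]], [[12, 129, 77], [12, 135, 81], [11, 140, 80], [12, 139, 81], [12, 135, 81], [12, 139, 81], [12, 139, 79]], [[12, 85, 69], [11, 112, 73], [11, 113, 72], [12, 127, 76], [12, 137, 82], [11, 136, 79], [12, 137, 80]], [[0, 7, 71], [15, 23, 68], [10, 47, 65], [11, 81, 69], [11, 109, 75], [11, 118, 69], [11, 129, 75]]]
```

View pics/crop1.png

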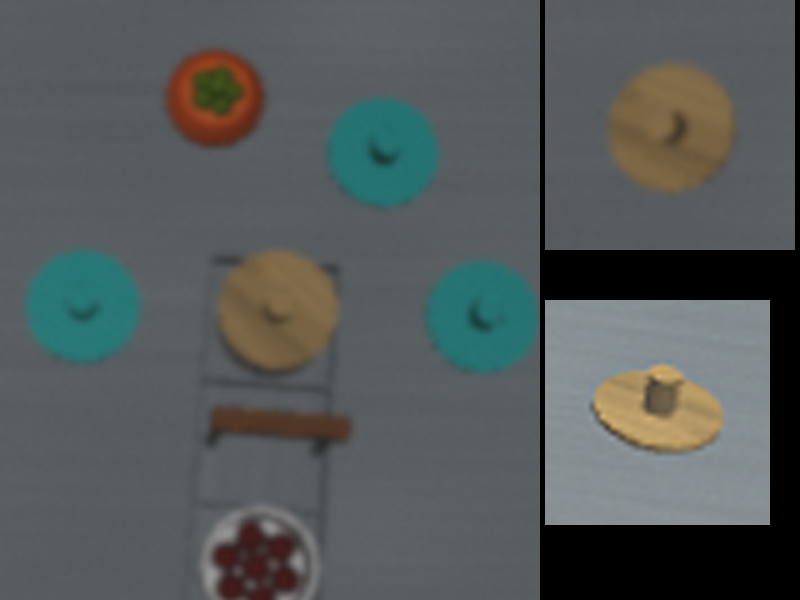

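The bamboo lids are at top (152,232) on the table and (291,199) seated on the covered pot. The turquoise ones at (248,198), (316,164) and (337,200) are look-alikes. The loose lid to fetch is the bamboo one at (152,232): it is upright, knob up, as scene (378,216) confirms. The open pot with dates is at top (288,256), and the handle is at about (292,224).

```bash
cat > m.py <<'E'
from h import *
def wpoly(d,mask,z):
    c=max(cv2.findContours(mask.astype(np.uint8),0,1)[0],key=cv2.contourArea).reshape(-1,2)
    return np.array([onplane(d,u,v,z)[:2] for u,v in c])
def circ(p):
    x=p;keep=np.ones(len(x),bool)
    for _ in range(3):
        A=np.c_[2*x[keep],np.ones(keep.sum())]; s=np.linalg.lstsq(A,(x[keep]**2).sum(1),rcond=None)[0]
        c=s[:2]; R=np.sqrt(s[2]+c@c); e=abs(np.linalg.norm(x-c,axis=1)-R); keep=e<max(.002,np.median(e)*2)
    return c.round(4),round(R,4)
def win(m,x0,x1,y0,y1):
    o=np.zeros_like(m); o[y0:y1,x0:x1]=m[y0:y1,x0:x1]; return o
def masks(d):
    hsv=cv2.cvtColor(d['color'],cv2.COLOR_RGB2HSV).astype(int); H,S,V=hsv[...,0],hsv[...,1],hsv[...,2]
    return H,S,V
E
python3 - <<'E'
from m import *
d=load('top'); H,S,V=masks(d)
bam=(H>10)&(H<26)&(S>60)&(V>85)
print('lid',circ(wpoly(d,win(bam,135,170,215,250),.012)))
print('fit',circ(wpoly(d,win(bam,275,307,183,214),.067)))
wh=win((V>110)&((S<60)|(H<10)|(H>165)),270,306,238,275)
print('pot',circ(wpoly(d,wh,.063)), wh.sum(), V[256,272:304].tolist())
ha=win((S>90)&(H<16)&(V<100),270,315,215,234)
p=wpoly(d,ha,.156); r=cv2.minAreaRect(p.astype(np.float32)*1000); print('handle',r,ha.sum())
_,_,P=pts(d)
for n,c in(('lid',(152,232)),('fit',(291,199)),('pot',(288,256)),('hand',(292,224))):
    w=P[c[1]-14:c[1]+15,c[0]-14:c[0]+15].reshape(-1,3); print(n,np.percentile(w[w[:,2]<1,2],[5,50,90,99]).round(3))
E
```

```text
lid (array([0.5072, 0.2279]), np.float64(0.0372))
fit (array([ 0.6072, -0.1923]), np.float64(0.0375))
pot (array([ 0.4411, -0.1809]), np.float64(0.036)) 197 [90, 94, 107, 129, 141, 132, 105, 80, 59, 61, 79, 77, 62, 63, 68, 66, 60, 64, 76, 72, 61, 60, 72, 97, 121, 109, 92, 113, 116, 103, 98, 98]
handle ((523.0443115234375, -186.72427368164062), (76.31993865966797, 12.140486717224121), 85.81341552734375) 130
lid [-0.003  0.01   0.016  0.039]
fit [-0.001  0.065  0.07   0.094]
pot [0.001 0.024 0.061 0.066]
hand [-0.002  0.004  0.155  0.158]
```

```bash
cat > go.py <<'E'
import sys
from m import *
from scipy.spatial.transform import Rotation as Ro
x,y,z,yaw=map(float,sys.argv[1:5])
s=monitor.sense(); R=Ro.from_quat(np.roll(s['tool_rot'],-1)).as_matrix()
cy=np.arctan2(R[1,0],R[0,0]); dy=(yaw-cy+np.pi)%(2*np.pi)-np.pi
print('t',round(s['time'],2),'pos',s['tool_pos'].round(4),'yaw',round(cy,3),'tilt',R[:,2].round(3)[:2],'F',s['contact_force'].round(1),'op',round(s['opening'],3),'ff',round(s['finger_force'],1),'q6',s['qpos'][5].round(2))
print('dp',(R.T@(np.array([x,y,z])-s['tool_pos'])).round(4),'twist',(-dy/(np.pi/2)).round(4))
E
python3 -m pendant '[{"claw":1,"dp":[0.55,-0.65,0],"twist":-0.7},{"claw":1,"dp":[0.55,-0.65,0],"twist":-0.7},{"claw":1,"dp":[0.55,-0.65,0],"twist":-0.7},{"claw":1,"dp":[0.55,-0.65,0],"twist":-0.7},{"claw":1,"dp":[0.55,-0.65,0],"twist":-0.7},{"claw":1,"dp":[0.55,-0.65,0],"twist":-0.7},{"claw":1,"dp":[0.55,-0.65,0],"twist":-0.7},{"claw":1,"dp":[0.55,-0.65,0],"twist":-0.7}]' 30
python3 go.py .507 .228 .2 1.5
```

```text
time: 0.77
tool_pos: [0.3383, -0.261, 0.2391]
tool_rot: [-0.0, 0.768, 0.64, 0.0]
contact_force: [1.2, -1.0, -0.3]
opening: 1.001
finger_force: 0.0
t 0.77 pos [ 0.3383 -0.261   0.2391] yaw 1.389 tilt [-0.  0.] F [ 1.2 -1.  -0.3] op 1.001 ff 0.0 q6 -0.48
dp [0.5114 0.0777 0.0392] twist -0.0704
```

```bash
python3 -m pendant '[{"claw":1,"dp":[0.51,0.078,0],"twist":-0.07},{"claw":1,"dp":[0.51,0.078,0],"twist":-0.07},{"claw":1,"dp":[0.51,0.078,0],"twist":-0.07},{"claw":1,"dp":[0.51,0.078,0],"twist":-0.07},{"claw":1,"dp":[0.51,0.078,0],"twist":-0.07},{"claw":1,"dp":[0.51,0.078,0],"twist":-0.07},{"claw":1,"dp":[0.51,0.078,0],"twist":-0.07},{"claw":1,"dp":[0.51,0.078,0],"twist":-0.07}]'
python3 go.py .507 .228 .1 1.5
```

```text
time: 1.43
tool_pos: [0.4492, 0.0536, 0.2393]
tool_rot: [0.0, 0.734, 0.679, 0.0]
contact_force: [1.6, -0.8, 1.0]
opening: 0.997
finger_force: 0.0
t 1.43 pos [0.4492 0.0536 0.2393] yaw 1.494 tilt [ 0. -0.] F [ 1.6 -0.8  1. ] op 0.997 ff 0.0 q6 0.19
dp [0.1783 0.0443 0.1393] twist -0.0038
```

```bash
python3 -m pendant '[{"claw":1,"dp":[0.178,0.0443,0.12],"twist":-0.004},{"claw":1,"dp":[0.178,0.0443,0.12],"twist":-0.004},{"claw":0.4,"dp":[0.178,0.0443,0.12],"twist":-0.004},{"claw":0,"dp":[0.178,0.0443,0.12],"twist":-0.004},{"claw":0,"dp":[0.178,0.0443,0.12],"twist":-0.004},{"claw":0,"dp":[0.178,0.0443,0.12],"twist":-0.004},{"claw":0,"dp":[0.178,0.0443,0.12],"twist":-0.004},{"claw":0,"dp":[0.178,0.0443,0.12],"twist":-0.004}]'
python3 go.py .507 .228 .025 1.5
python3 - <<'E'
from m import *
d=get('scene');t=get('top');o=np.zeros((400,800,3),np.uint8)
o[:,:400]=cv2.resize(d['color'][140:240,330:430],(400,400),interpolation=2)
o[:,400:]=cv2.resize(t['color'][182:282,102:202],(400,400),interpolation=2)
save('above',o)
E
```

```text
time: 2.1
tool_pos: [0.5063, 0.2251, 0.1188]
tool_rot: [-0.0, 0.731, 0.682, -0.001]
contact_force: [-0.4, -0.6, 0.3]
opening: 0.5
finger_force: 0.0
t 2.1 pos [0.5063 0.2251 0.1188] yaw 1.501 tilt [-0.002 -0.001] F [-0.4 -0.6  0.3] op 0.5 ff 0.0 q6 0.49
dp [0.003  0.0006 0.0938] twist 0.0008
```

View pics/above.png

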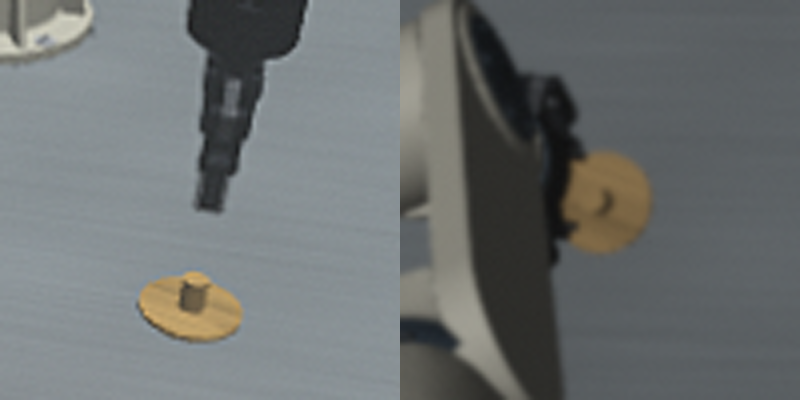

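The crops show the half-open gripper directly over the bamboo lid (scene crop, knob at about (193,290)). I'll cross-check the lid and the covered lid from the scene view.

```bash
python3 - <<'E'
from m import *
d=load('scene'); H,S,V=masks(d)
bam=(H>10)&(H<26)&(S>75)&(V>90)
p=wpoly(d,win(bam,360,395,211,230),.012); print('lid',circ(p), (p.min(0)+p.max(0))/2,np.ptp(p,axis=0))
for n,(x0,x1,y0,y1,z) in dict(knob=(355,400,195,214,.038),).items():
    m=win(bam,x0,x1,y0,y1); v,u=np.nonzero(m); print(u[v==v.min()],v.min(), onplane(d,u[v<=v.min()+1].mean(),v.min()+2,z))
p=wpoly(d,win(bam,215,255,199,215),.067); print('fit',circ(p))
c=d['color']; w=win((V>150)&(S<30),238,275,165,184)
v,u=np.nonzero(w); print(u.min(),u.max(),v.min(),v.max()); p=wpoly(d,w,.063); print('pot',circ(p),(p.min(0)+p.max(0))/2)
E
```

```text
lid (array([0.5116, 0.2301]), np.float64(0.0354)) [0.51160824 0.229238  ] [0.07284905 0.07266364]
[377 378 379] 208 [0.51273649 0.2246508  0.038     ]
fit (array([ 0.6166, -0.187 ]), np.float64(0.0312))
238 274 165 183
pot (array([ 0.4403, -0.1794]), np.float64(0.0366)) [ 0.4355522  -0.16165082]
```

```bash
python3 -m pendant '[{"claw":0,"dp":[0.003,0.0006,0.04],"twist":0},{"claw":0,"dp":[0.003,0.0006,0.068],"twist":0},{"claw":0,"dp":[0.003,0.0006,0.068],"twist":0},{"claw":0,"dp":[0.003,0.0006,0.068],"twist":0}]'
python3 go.py .507 .228 .025 1.5
```

```text
time: 2.53
tool_pos: [0.5072, 0.227, 0.0516]
tool_rot: [-0.0, 0.732, 0.681, -0.001]
contact_force: [0.4, 0.2, 0.6]
opening: 0.502
finger_force: 0.0
t 2.53 pos [0.5072 0.227  0.0516] yaw 1.499 tilt [-0.002 -0.001] F [0.4 0.2 0.6] op 0.502 ff 0.0 q6 0.49
dp [ 0.001  -0.0002  0.0266] twist -0.0008
```

```bash
python3 -m pendant '[{"claw":0,"dp":[0.001,0.001,0.015],"twist":0},{"claw":0,"dp":[0.001,0.001,0.0265],"twist":0},{"claw":0,"dp":[0.001,0.001,0.0265],"twist":0},{"claw":-0.3,"dp":[0.001,0.001,0.0265],"twist":0},{"claw":-0.6,"dp":[0.001,0.001,0.0265],"twist":0},{"claw":-1,"dp":[0.001,0.001,0.0265],"twist":0},{"claw":-1,"dp":[0.001,0.001,0.0265],"twist":0},{"claw":-1,"dp":[0.001,0.001,0.0265],"twist":0}]' 30
python3 -m pendant '[{"claw":-1,"dp":[0,0,0],"twist":0},{"claw":-1,"dp":[0,0,0],"twist":0},{"claw":-1,"dp":[0,0,0],"twist":0}]'
python3 go.py .507 .228 .2 1.5
```

```text
time: 3.2
tool_pos: [0.5095, 0.2295, 0.026]
tool_rot: [0.0, 0.732, 0.682, 0.001]
contact_force: [-1.2, -1.8, 6.6]
opening: 0.222
finger_force: 29.5
time: 3.45
tool_pos: [0.5095, 0.2295, 0.026]
tool_rot: [0.0, 0.732, 0.682, 0.001]
contact_force: [-0.9, -2.1, 7.4]
opening: 0.22
finger_force: 29.5
t 3.45 pos [0.5095 0.2295 0.026 ] yaw 1.5 tilt [0.001 0.   ] F [-0.9 -2.1  7.4] op 0.22 ff 29.5 q6 0.49
dp [-0.0016 -0.0022 -0.174 ] twist 0.0001
```

```bash
python3 -m pendant '[{"claw":-1,"dp":[0,0,-0.02],"twist":0},{"claw":-1,"dp":[0,0,-0.05],"twist":0},{"claw":-1,"dp":[0,0,-0.09],"twist":0},{"claw":-1,"dp":[0,0,-0.13],"twist":0},{"claw":-1,"dp":[0,0,-0.15],"twist":0},{"claw":-1,"dp":[0,0,-0.15],"twist":0}]'
python3 go.py .441 -.180 .18 1.5
python3 - <<'E'
from m import *
d=get('scene');t=get('top');o=np.zeros((400,800,3),np.uint8)
o[:,:400]=cv2.resize(d['color'][120:220,330:430],(400,400),interpolation=2)
o[:,400:]=cv2.resize(t['color'][182:282,102:202],(400,400),interpolation=2)
save('held',o)
E
```

```text
time: 3.95
tool_pos: [0.5117, 0.2307, 0.1806]
tool_rot: [0.001, 0.732, 0.682, 0.004]
contact_force: [-0.5, 1.3, -0.8]
opening: 0.216
finger_force: 29.5
t 3.95 pos [0.5117 0.2307 0.1806] yaw 1.5 tilt [0.008 0.004] F [-0.5  1.3 -0.8] op 0.216 ff 29.5 q6 0.49
dp [-0.4147 -0.0416 -0.0015] twist 0.0001
```

View pics/held.png

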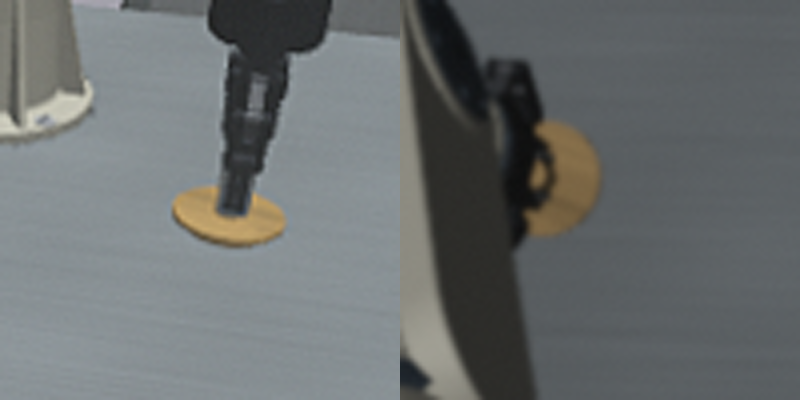

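The scene crop shows the lid held level in the pads (disc at about (230,215)). Next I'll move over the pot.

```bash
python3 -m pendant '[{"claw":-1,"dp":[-0.415,-0.0416,-0.03],"twist":0},{"claw":-1,"dp":[-0.415,-0.0416,-0.03],"twist":0},{"claw":-1,"dp":[-0.415,-0.0416,-0.03],"twist":0},{"claw":-1,"dp":[-0.415,-0.0416,-0.03],"twist":0},{"claw":-1,"dp":[-0.415,-0.0416,-0.03],"twist":0},{"claw":-1,"dp":[-0.415,-0.0416,-0.03],"twist":0},{"claw":-1,"dp":[-0.415,-0.0416,-0.03],"twist":0},{"claw":-1,"dp":[-0.415,-0.0416,-0.03],"twist":0}]'
python3 go.py .441 -.180 .20 1.5
```

```text
time: 4.72
tool_pos: [0.4506, -0.0998, 0.1974]
tool_rot: [-0.001, 0.732, 0.682, -0.001]
contact_force: [1.5, -0.0, -0.8]
opening: 0.221
finger_force: 29.5
t 4.72 pos [ 0.4506 -0.0998  0.1974] yaw 1.5 tilt [-0.003  0.001] F [ 1.5 -0.  -0.8] op 0.221 ff 29.5 q6 -0.15
dp [-0.0807 -0.004  -0.0027] twist 0.0002
```

```bash
python3 -m pendant '[{"claw":-1,"dp":[-0.03,-0.002,0],"twist":0},{"claw":-1,"dp":[-0.06,-0.004,0],"twist":0},{"claw":-1,"dp":[-0.08,-0.004,0.01],"twist":0},{"claw":-1,"dp":[-0.08,-0.004,0.04],"twist":0},{"claw":-1,"dp":[-0.08,-0.004,0.06],"twist":0},{"claw":-1,"dp":[-0.08,-0.004,0.06],"twist":0},{"claw":-1,"dp":[-0.08,-0.004,0.06],"twist":0},{"claw":-1,"dp":[-0.08,-0.004,0.06],"twist":0}]'
python3 go.py .441 -.180 .12 1.5
python3 - <<'E'
from m import *
d=get('scene');t=get('top');o=np.zeros((400,800,3),np.uint8)
o[:,:400]=cv2.resize(d['color'][130:230,200:300],(400,400),interpolation=2)
o[:,400:]=cv2.resize(t['color'][192:292,238:338],(400,400),interpolation=2)
save('over',o)
E
```

```text
time: 5.38
tool_pos: [0.4428, -0.1776, 0.1388]
tool_rot: [-0.0, 0.732, 0.682, -0.0]
contact_force: [-0.0, 0.7, -0.9]
opening: 0.217
finger_force: 29.5
t 5.38 pos [ 0.4428 -0.1776  0.1388] yaw 1.5 tilt [-0.001  0.   ] F [-0.   0.7 -0.9] op 0.217 ff 29.5 q6 -0.31
dp [-0.0025 -0.0017  0.0188] twist 0.0003
```

View pics/over.png

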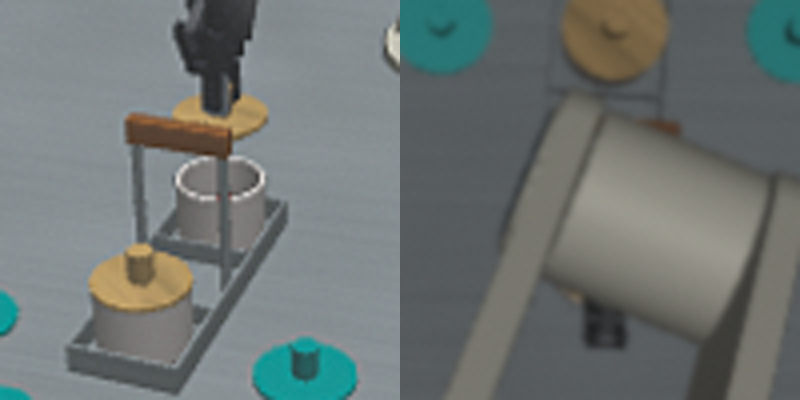

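The scene crop shows the lid above the open pot: disc centre column about 220, and the same for the rim (ellipse 175–266, row 180). The top view is blocked by the wrist, so I'll measure the lid and rim from the scene.

```bash
python3 - <<'E'
from m import *
from scipy.optimize import least_squares
d=load('scene'); H,S,V=masks(d); U=cv2.resize  
def fit(m,z,R,far):
    v,u=np.nonzero(m); P=[]
    for c in range(u.min(),u.max()+1):      # top (far) edge per column, outer boundary
        if (u==c).any(): P.append((c,v[u==c].min()-.5))
    for r in range(v.min(),v.min()+far):
        if (v==r).any(): P+= [(u[v==r].min()-.5,r),(u[v==r].max()+.5,r)]
    p=np.array([onplane(d,a,b,z)[:2] for a,b in P])
    s=least_squares(lambda c:np.linalg.norm(p-c,axis=1)-R,p.mean(0)+[0.02,0],loss='soft_l1',f_scale=.001)
    return s.x.round(4),np.abs(s.fun).round(4)[:60].tolist().__len__(),np.median(np.abs(s.fun)).round(4)
lid=win((H>10)&(H<26)&(S>75)&(V>90),240,270,150,160)
print('lid far edge rows', [ (c,np.nonzero(lid[:,c])[0].min()) for c in range(240,270) if lid[:,c].any()])
for z in(.124,.126): print('lid',fit(lid,z,.039,4))
pot=win((V>140)&(S<40),243,268,168,178)
pot&=~win(pot,254,259,0,384)
print('pot far', [ (c,np.nonzero(pot[:,c])[0].min()) for c in range(240,270) if pot[:,c].any()])
print('pot',fit(pot,.063,.038,4))
E
```

```text
lid far edge rows [(243, np.int64(158)), (244, np.int64(156)), (245, np.int64(155)), (246, np.int64(155)), (247, np.int64(154)), (248, np.int64(154)), (249, np.int64(154)), (250, np.int64(158)), (251, np.int64(158)), (252, np.int64(159)), (253, np.int64(159)), (254, np.int64(159)), (255, np.int64(159)), (256, np.int64(159)), (257, np.int64(151)), (258, np.int64(156)), (259, np.int64(155)), (260, np.int64(154)), (261, np.int64(154)), (262, np.int64(154)), (263, np.int64(155)), (264, np.int64(155)), (265, np.int64(156)), (266, np.int64(157))]
lid (array([ 0.439 , -0.1789]), 28, np.float64(0.003))
lid (array([ 0.4429, -0.1777]), 28, np.float64(0.0029))
pot far [(243, np.int64(169)), (244, np.int64(168)), (245, np.int64(169)), (246, np.int64(169)), (247, np.int64(169)), (248, np.int64(170)), (249, np.int64(169)), (250, np.int64(169)), (251, np.int64(169)), (252, np.int64(169)), (259, np.int64(168)), (260, np.int64(168)), (261, np.int64(168)), (262, np.int64(168)), (263, np.int64(168)), (264, np.int64(168)), (265, np.int64(168)), (266, np.int64(168)), (267, np.int64(168))]
pot (array([ 0.4239, -0.1795]), 27, np.float64(0.0065))
```

```bash
python3 -m pendant '[{"claw":-1,"dp":[-0.0025,-0.0017,0.015],"twist":0},{"claw":-1,"dp":[-0.0025,-0.0017,0.03],"twist":0},{"claw":-1,"dp":[-0.0025,-0.0017,0.042],"twist":0},{"claw":-1,"dp":[-0.0025,-0.0017,0.042],"twist":0},{"claw":-1,"dp":[-0.0025,-0.0017,0.042],"twist":0},{"claw":-1,"dp":[-0.0025,-0.0017,0.042],"twist":0}]'
python3 go.py .441 -.180 .0815 1.5
python3 - <<'E'
from m import *
d=get('scene')
save('near',cv2.resize(d['color'][140:220,220:300],(600,600),interpolation=2))
E
```

```text
time: 5.98
tool_pos: [0.4417, -0.1803, 0.0978]
tool_rot: [0.001, 0.732, 0.682, 0.0]
contact_force: [-0.2, 0.2, -0.3]
opening: 0.217
finger_force: 29.5
t 5.98 pos [ 0.4417 -0.1803  0.0978] yaw 1.5 tilt [ 0.001 -0.001] F [-0.2  0.2 -0.3] op 0.217 ff 29.5 q6 -0.32
dp [ 0.0003 -0.0007  0.0163] twist 0.0002
```

View pics/near.png

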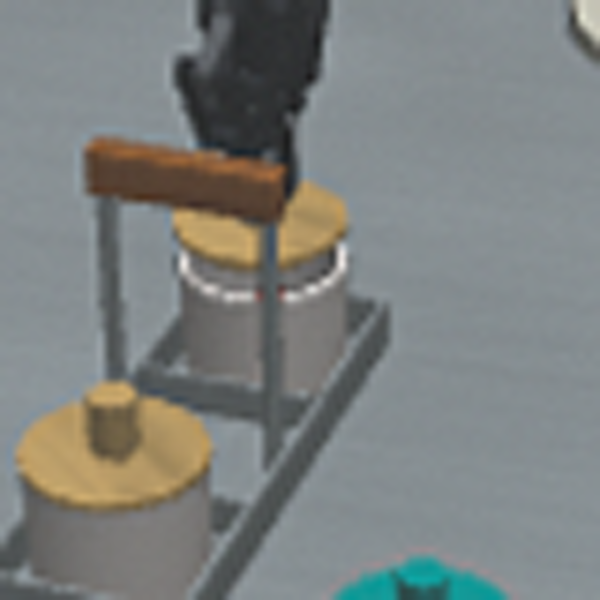

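The lid is just above the rim: disc spans columns 172–350 and the rim 180–348 in the crop, so they are centred to about 1 mm. I'll lower it slowly.

```bash
python3 -m pendant '[{"claw":-1,"dp":[0.0002,-0.0007,0.003],"twist":0},{"claw":-1,"dp":[0.0002,-0.0007,0.006],"twist":0},{"claw":-1,"dp":[0.0002,-0.0007,0.009],"twist":0},{"claw":-1,"dp":[0.0002,-0.0007,0.012],"twist":0},{"claw":-1,"dp":[0.0002,-0.0007,0.013],"twist":0},{"claw":-1,"dp":[0.0002,-0.0007,0.013],"twist":0}]'
python3 go.py .441 -.180 .0815 1.5
```

```text
time: 6.53
tool_pos: [0.4399, -0.1798, 0.0833]
tool_rot: [-0.0, 0.732, 0.682, -0.0]
contact_force: [-0.2, -0.2, -0.3]
opening: 0.219
finger_force: 29.5
t 6.53 pos [ 0.4399 -0.1798  0.0833] yaw 1.5 tilt [-0.001  0.   ] F [-0.2 -0.2 -0.3] op 0.219 ff 29.5 q6 -0.32
dp [-0.0001  0.0011  0.0018] twist -0.0
```

```bash
python3 -m pendant '[{"claw":-1,"dp":[0,0.0005,0.001],"twist":0},{"claw":-1,"dp":[0,0.0005,0.002],"twist":0},{"claw":-1,"dp":[0,0.0005,0.002],"twist":0},{"claw":-1,"dp":[0,0.0005,0.002],"twist":0}]'
python3 go.py .441 -.180 .0815 1.5
```

```text
time: 6.87
tool_pos: [0.4408, -0.18, 0.0817]
tool_rot: [-0.0, 0.732, 0.682, -0.0]
contact_force: [-0.2, -0.1, -0.4]
opening: 0.219
finger_force: 29.5
t 6.87 pos [ 0.4408 -0.18    0.0817] yaw 1.5 tilt [-0.  0.] F [-0.2 -0.1 -0.4] op 0.219 ff 29.5 q6 -0.32
dp [-0.      0.0002  0.0002] twist 0.0
```

```bash
python3 -m pendant '[{"claw":-1,"dp":[0,0,0.001],"twist":0},{"claw":-1,"dp":[0,0,0.002],"twist":0},{"claw":-1,"dp":[0,0,0.002],"twist":0},{"claw":-1,"dp":[0,0,0.002],"twist":0}]'
python3 go.py .441 -.180 .0815 1.5
```

```text
time: 7.2
tool_pos: [0.4409, -0.18, 0.0809]
tool_rot: [0.0, 0.732, 0.682, 0.0]
contact_force: [-4.6, 1.4, 19.2]
opening: 0.216
finger_force: 31.4
t 7.2 pos [ 0.4409 -0.18    0.0809] yaw 1.5 tilt [ 0. -0.] F [-4.6  1.4 19.2] op 0.216 ff 31.4 q6 -0.32
dp [ 0.      0.0001 -0.0006] twist 0.0
```

Contact at exactly the expected height (0.081). I'll ease the push and release.

```bash
python3 -m pendant '[{"claw":-1,"dp":[0,0,-0.001],"twist":0},{"claw":-0.5,"dp":[0,0,-0.001],"twist":0},{"claw":-0.4,"dp":[0,0,-0.001],"twist":0},{"claw":-0.2,"dp":[0,0,-0.001],"twist":0},{"claw":0,"dp":[0,0,-0.001],"twist":0},{"claw":0,"dp":[0,0,-0.001],"twist":0},{"claw":0,"dp":[0,0,-0.001],"twist":0}]'
python3 -m pendant '[{"claw":0,"dp":[0,0,-0.01],"twist":0},{"claw":0,"dp":[0,0,-0.03],"twist":0},{"claw":0,"dp":[0,0,-0.06],"twist":0},{"claw":0,"dp":[0,0,-0.1],"twist":0},{"claw":0,"dp":[0,0,-0.14],"twist":0},{"claw":0,"dp":[0,0,-0.14],"twist":0}]'
python3 go.py .523 -.187 .19 1.5
python3 - <<'E'
from m import *
d=get('scene')
save('seated',cv2.resize(d['color'][140:230,210:300],(600,600),interpolation=2))
E
```

```text
time: 7.78
tool_pos: [0.4407, -0.1799, 0.0806]
tool_rot: [-0.0, 0.732, 0.682, -0.0]
contact_force: [0.4, -0.3, 0.9]
opening: 0.496
finger_force: 0.0
time: 8.28
tool_pos: [0.4443, -0.1814, 0.2285]
tool_rot: [0.005, 0.732, 0.682, 0.002]
contact_force: [2.3, -0.8, 0.3]
opening: 0.497
finger_force: 0.0
t 8.28 pos [ 0.4443 -0.1814  0.2285] yaw 1.5 tilt [ 0.01  -0.004] F [ 2.3 -0.8  0.3] op 0.497 ff 0.0 q6 -0.32
dp [0.0001 0.0785 0.0393] twist 0.0
```

View pics/seated.png

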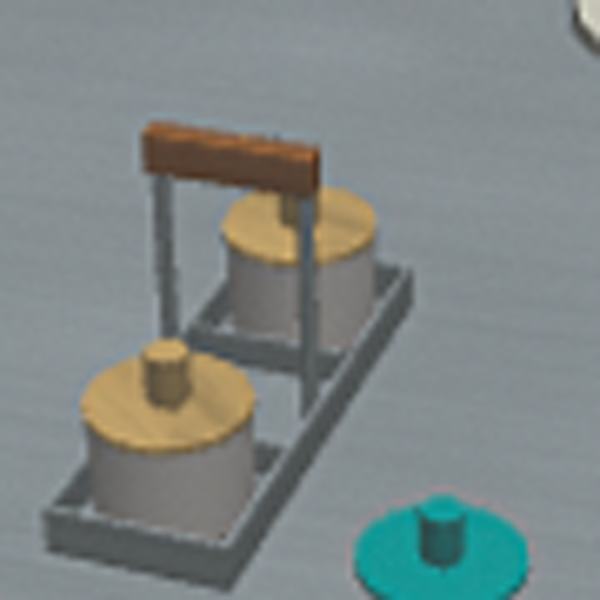

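The lid is flat and fully seated on the open pot (crop (300,225)), matching its neighbour (165,400), and the gripper is clear. Next is the handle.

```bash
python3 -m pendant '[{"claw":0,"dp":[0,0.04,0],"twist":0},{"claw":0,"dp":[0,0.0785,0],"twist":0},{"claw":0,"dp":[0,0.0785,0],"twist":0},{"claw":0,"dp":[0,0.0785,0],"twist":0},{"claw":0,"dp":[0,0.0785,0.035],"twist":0},{"claw":0,"dp":[0,0.0785,0.035],"twist":0},{"claw":0,"dp":[0,0.0785,0.035],"twist":0}]'
python3 go.py .523 -.187 .137 1.5
```

```text
time: 8.92
tool_pos: [0.5165, -0.1848, 0.1842]
tool_rot: [-0.002, 0.732, 0.682, -0.001]
contact_force: [-0.1, 0.2, 0.6]
opening: 0.5
finger_force: 0.0
t 8.92 pos [ 0.5165 -0.1848  0.1842] yaw 1.5 tilt [-0.005  0.002] F [-0.1  0.2  0.6] op 0.5 ff 0.0 q6 -0.28
dp [-0.0018  0.0069  0.0471] twist -0.0001
```

```bash
python3 -m pendant '[{"claw":0,"dp":[-0.0018,0.006,0],"twist":0},{"claw":0,"dp":[-0.0018,0.006,0],"twist":0},{"claw":0,"dp":[-0.0018,0.006,0],"twist":0}]'
python3 go.py .523 -.187 .137 1.5
python3 - <<'E'
from m import *
d=get('scene')
save('preh',cv2.resize(d['color'][140:230,210:300],(600,600),interpolation=2))
E
```

```text
time: 9.17
tool_pos: [0.5257, -0.1881, 0.1871]
tool_rot: [0.001, 0.732, 0.682, 0.0]
contact_force: [0.4, -0.3, -0.7]
opening: 0.502
finger_force: 0.0
t 9.17 pos [ 0.5257 -0.1881  0.1871] yaw 1.5 tilt [ 0.002 -0.001] F [ 0.4 -0.3 -0.7] op 0.502 ff 0.0 q6 -0.28
dp [ 0.001  -0.0029  0.0501] twist -0.0001
```

View pics/preh.png

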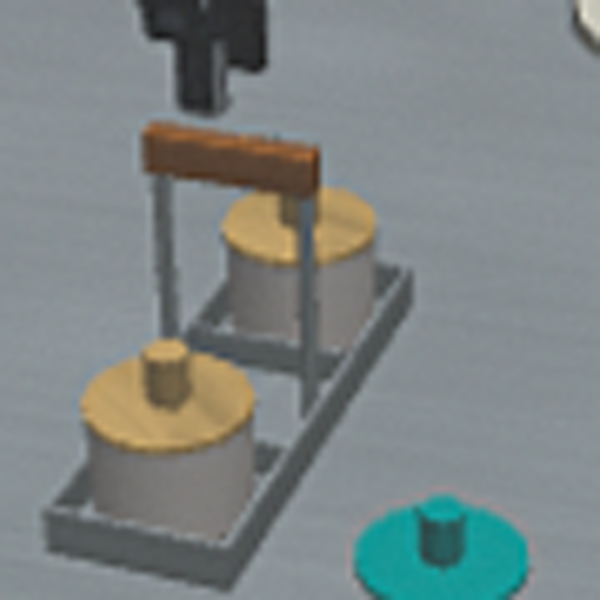

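The fingers straddle the handle, with the finger pair at about column 225 and the bar centre at 232, inside tolerance. I'll descend now.

```bash
python3 -m pendant '[{"claw":0,"dp":[0.001,-0.002,0.01],"twist":0},{"claw":0,"dp":[0.001,-0.002,0.025],"twist":0},{"claw":0,"dp":[0.001,-0.002,0.04],"twist":0},{"claw":0,"dp":[0.001,-0.002,0.05],"twist":0},{"claw":0,"dp":[0.001,-0.002,0.05],"twist":0},{"claw":0,"dp":[0.001,-0.002,0.05],"twist":0}]'
python3 go.py .523 -.187 .137 1.5
```

```text
time: 9.72
tool_pos: [0.5225, -0.1864, 0.1352]
tool_rot: [-0.001, 0.732, 0.682, -0.0]
contact_force: [0.2, 0.5, 0.3]
opening: 0.502
finger_force: 0.0
t 9.72 pos [ 0.5225 -0.1864  0.1352] yaw 1.5 tilt [-0.001  0.   ] F [0.2 0.5 0.3] op 0.502 ff 0.0 q6 -0.27
dp [-0.0006  0.0005 -0.0018] twist 0.0001
```

Close gradually, starting gentle and then firm.

```bash
python3 -m pendant '[{"claw":-0.2,"dp":[0,0,0],"twist":0},{"claw":-0.4,"dp":[0,0,0],"twist":0},{"claw":-0.6,"dp":[0,0,0],"twist":0},{"claw":-0.8,"dp":[0,0,0],"twist":0},{"claw":-1,"dp":[0,0,0],"twist":0},{"claw":-1,"dp":[0,0,0],"twist":0},{"claw":-1,"dp":[0,0,0],"twist":0}]' 20
python3 go.py .523 -.187 .137 1.5
python3 -m pendant '[{"claw":-1,"dp":[0,0,0],"twist":0},{"claw":-1,"dp":[0,0,0],"twist":0},{"claw":-1,"dp":[0,0,0],"twist":0},{"claw":-1,"dp":[0,0,0],"twist":0}]' 90
python3 go.py .523 -.187 .240 1.5
```

```text
time: 10.3
tool_pos: [0.5238, -0.1868, 0.1364]
tool_rot: [0.001, 0.732, 0.682, 0.0]
contact_force: [1.1, 0.0, 5.9]
opening: 0.164
finger_force: 25.4
t 10.3 pos [ 0.5238 -0.1868  0.1364] yaw 1.5 tilt [ 0.002 -0.001] F [1.1 0.  5.9] op 0.164 ff 25.4 q6 -0.27
dp [-0.0003 -0.0007 -0.0006] twist 0.0
time: 10.63
tool_pos: [0.5239, -0.1869, 0.1367]
tool_rot: [0.001, 0.732, 0.682, 0.001]
contact_force: [0.3, 0.6, 7.0]
opening: 0.148
finger_force: 89.3
t 10.63 pos [ 0.5239 -0.1869  0.1367] yaw 1.5 tilt [ 0.002 -0.001] F [0.3 0.6 7. ] op 0.148 ff 89.3 q6 -0.27
dp [-0.0003 -0.0007 -0.1033] twist 0.0
```

```bash
python3 -m pendant '[{"claw":-1,"dp":[0,0,-0.002],"twist":0},{"claw":-1,"dp":[0,0,-0.006],"twist":0},{"claw":-1,"dp":[0,0,-0.012],"twist":0},{"claw":-1,"dp":[0,0,-0.018],"twist":0},{"claw":-1,"dp":[0,0,-0.024],"twist":0},{"claw":-1,"dp":[0,0,-0.028],"twist":0},{"claw":-1,"dp":[0,0,-0.03],"twist":0},{"claw":-1,"dp":[0,0,-0.03],"twist":0}]'
python3 - <<'E'
from m import *
d=get('scene')
save('lift',cv2.resize(d['color'][120:230,190:300],(600,600),interpolation=2))
E
```

```text
time: 11.3
tool_pos: [0.5233, -0.1867, 0.1664]
tool_rot: [0.0, 0.732, 0.682, 0.0]
contact_force: [-0.0, 0.4, -7.4]
opening: 0.146
finger_force: 87.8
```

View pics/lift.png

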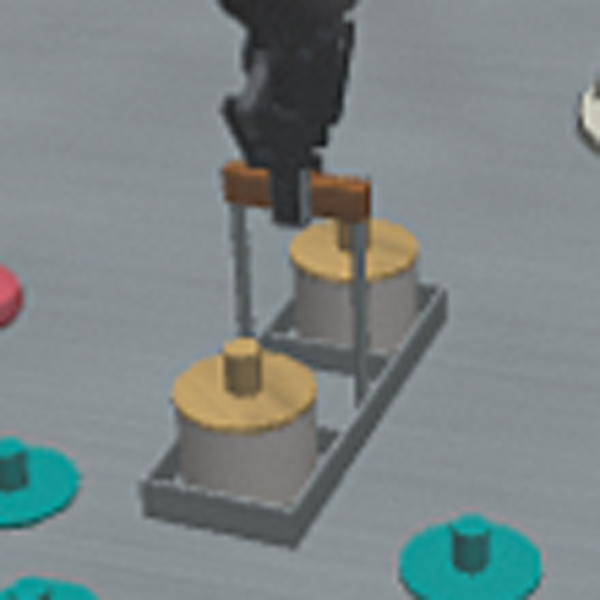

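The carrier is off the table and level, with both lids flat and the handle gripped at its centre (290,195). I'll lift it the rest of the way.

```bash
python3 -m pendant '[{"claw":-1,"dp":[0,0,-0.004],"twist":0},{"claw":-1,"dp":[0,0,-0.015],"twist":0},{"claw":-1,"dp":[0,0,-0.03],"twist":0},{"claw":-1,"dp":[0,0,-0.045],"twist":0},{"claw":-1,"dp":[0,0,-0.06],"twist":0},{"claw":-1,"dp":[0,0,-0.071],"twist":0},{"claw":-1,"dp":[0,0,-0.078],"twist":0},{"claw":-1,"dp":[0,0,-0.08],"twist":0}]'
python3 -m pendant '[{"claw":-1,"dp":[0,0,0],"twist":0},{"claw":-1,"dp":[0,0,0],"twist":0},{"claw":-1,"dp":[0,0,0],"twist":0},{"claw":-1,"dp":[0,0,0],"twist":0},{"claw":-1,"dp":[0,0,0],"twist":0},{"claw":-1,"dp":[0,0,0],"twist":0},{"claw":-1,"dp":[0,0,0],"twist":0},{"claw":-1,"dp":[0,0,0],"twist":0}]'
python3 - <<'E'
from m import *
d=get('scene')
save('final',cv2.resize(d['color'][90:210,180:300],(600,600),interpolation=2))
E
```

```text
time: 12.02
tool_pos: [0.5235, -0.1868, 0.2473]
tool_rot: [0.001, 0.732, 0.682, 0.0]
contact_force: [-0.0, -0.4, -7.7]
opening: 0.147
finger_force: 88.2
time: 12.68
tool_pos: [0.5229, -0.1866, 0.2456]
tool_rot: [-0.0, 0.732, 0.682, -0.0]
contact_force: [0.5, -0.2, -7.6]
opening: 0.145
finger_force: 88.2
```

View pics/final.png

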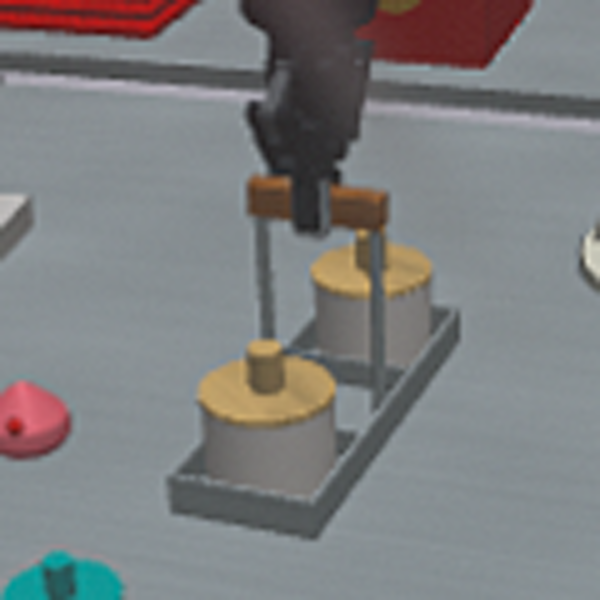

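The carrier hangs level about 109 mm up, with both lids seated at (265,390) and (370,270). I'm handing in.

```bash
python3 -c "from bench import order; print(order.hand_in())"
```

```text
the job is handed in; nothing more can be done
None
```

The job is handed in: the loose lid is seated on the open pot, and the arm is holding the carrier by its handle about 11 cm up, level and still, with both covered pots in it; the hand-in returned no verdict.

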